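# Make up two spare-key kits for two keyboards

### The job

Make up the two spare-key kits from the stock on the bench: the red-lined tray gets the white-topped natural key, the black sharp and the brass-lidded tin, and the green-lined tray, for the keyboard with reversed colours, gets the black-topped natural and the white-topped sharp. Lay each natural flat, playing face up, in the tray's long compartment and each sharp flat, top up, lengthwise in the short compartment, stand the tin upright in the square one, and set the parts down rather than dropping them. Leave the green-lidded tin, the brass weight and the glue bottle standing where they are.

Things in the scene. Friction and masses are not known exactly. Their poses are not given: they have to be found in the camera images.
- red_tray: Fixed pale wooden tray lined red, 180 (x) by 141 (y) mm. Origin: centre of its underside, on the bench; x lengthwise, z up. Floor 5 mm above the bench; walls 6 thick, tops at 20; dividers 5 thick, tops at 16 mm. Compartments, inner x by y, centre (x, y): long 168 x 64 at (0, 32.5), short 110 x 60 at (-29, -34.5), square 53 x 60 at (57.5, -34.5) mm.
- green_tray: Fixed dark wooden tray lined green, 180 (x) by 141 (y) mm. Origin: centre of its underside, on the bench; x lengthwise, z up. Floor 5 mm above the bench; walls 6 thick, tops at 20; dividers 5 thick, tops at 16 mm. Compartments, inner x by y, centre (x, y): long 168 x 64 at (0, 32.5), short 110 x 60 at (-29, -34.5), square 53 x 60 at (57.5, -34.5) mm.
- white_natural_center (a point): Natural key with a white top: lime-wood key, 120 mm long, 20 mm high, its whole upper face covered in white bone. Head (the 45 mm at the -x end) 22 mm wide, tail (the other 75 mm) 14 mm wide, both centred on the x axis: 14 mm wide at mid-length. About 30 g. Lies flat, face up. Point: half-way along and half-way up (10 mm above its underside); x along the key, z up.
- black_natural_center (a point): Natural key with a black top: lime-wood key, 120 mm long, 20 mm high, its whole upper face covered in black ebony. Head (the 45 mm at the -x end) 22 mm wide, tail (the other 75 mm) 14 mm wide, both centred on the x axis: 14 mm wide at mid-length. About 30 g. Lies flat, face up. Point: half-way along and half-way up (10 mm above its underside); x along the key, z up.
- black_sharp_center (a point): sharp in black: narrow key block 85 mm long, 11 mm wide (9.5 mm at the top), 13 mm high, black all over; about 16 g. Lies flat on the bench, top up. The point is its centre, 6.5 mm above its underside; x runs along it, z up.
- white_sharp_center (a point): sharp with a white top: narrow key block 85 mm long, 11 mm wide (9.5 mm at the top), 13 mm high, brown pear wood with a white bone top; about 16 g. Lies flat on the bench, top up. The point is its centre, 6.5 mm above its underside; x runs along it, z up.
- brass_tin_center (a point): round tin of key pins, diameter 37 mm, 40 mm high, steel body with a brass-coloured screw lid; stands upright on the bench, about 120 g. The point is its centre, 20 mm above its underside.
- green_tin_center (a point): round tin of key pins, diameter 37 mm, 40 mm high, steel body with a green screw lid; stands upright on the bench, about 120 g. The point is its centre, 20 mm above its underside. Not part of either kit: it stays where it is.
- weight_center (a point): small brass touch weight with a knob, diameter 20 mm, 28 mm high, standing among the stock; it stays where it is. The point is its centre, 14 mm up.
- glue_center (a point): white glue bottle with a yellow band and a red nozzle, diameter 40 mm, 128 mm high, standing behind the stock; it stays where it is. The point is its centre, 64 mm up.

How it is judged:
By the outcome, as a careful person would: the job done as asked, in the order asked, and still so for the second after the job is handed in, with the robot touching nothing.
It also fails if it takes over 141 s, if anything falls off the work surface, if the arm or the gripper's body presses on something with over 40 N, if the wrist force passes 120 N, or if a joint passes its speed limit or range.

### The arm

A 6-joint arm with a two-finger parallel gripper is mounted at the origin on the work surface. World frame = base frame: x ahead of the robot, y to its left, z up, the work surface at z = 0. Lengths are in m, angles in rad, forces in N, time in s.
With the tool pointing down it reaches from about 0.275 to 0.825 m from the base axis. Payload 5.2 kg.
Tool frame: the origin (TCP) lies between the finger pads; the fingertips stand 25 mm ahead of it and the grasp point (between the pads) lies 6 mm ahead of it; z points along the fingers, y is the direction in which the jaws open and shut (so a half turn about z gives the same grasp; the last joint's range is limited). The gripper opens to 93 mm and grips with 3 to 60 N. Pads are 15 mm wide; open, the fingers measure 128 mm over their backs; the gripper's body (75 mm by 188 mm) begins 65 mm behind the grasp point.
Start: joints at [-1.476, 0.259, 1.535, -0, 1.348, -0.203], TCP at [0.161, -0.526, 0.214] pointing down, gripper open.
Joint ranges: [-3.14, 3.14], [-0.91, 2.08], [0.19, 2.58], [-1.22, 4.36], [0.22, 2.71], [-3.12, 3.12]. Speed limits (rad/s): [2.57, 2.57, 3.14, 3.14, 3.14, 3.14].

### API

Orientations are given as a unit quaternion [x, y, z, w].
In Python, from station import arm, solver, grab_frame, camera_params, readout gives the robot as it stands. Calls block until the motion is done:
- arm.move_ptp(position, orientation): joint-space move of the TCP to a pose.
- arm.line_to(position, rot=None, max_speed=0.15, force_limit=None): straight line of the TCP; rot=None keeps the orientation; max_speed is the mean speed in m/s. With force_limit (N) it stops when the force on the tool has changed by that much, and returns True; else False.
- arm.move_joints(angles): joint-space move.
- arm.grip(opening, effort=None): finger opening in m; effort is the grip in N (None keeps the last); returns when the fingers have stopped.
- arm.wait(seconds).
- solver.inverse_kinematics(position, orientation): joint angles nearest the present ones, or None.
- grab_frame(name): name is "scene" or "top" or "wrist"; returns (picture, depth): 400x640x3 uint8, red, green, blue; 400x640 float32, m along the optical axis (not along the pixel's ray), 0 where there is no reading.
- camera_params(name): a dict with "intrinsics" (3x3 intrinsics, pixels), "T" (4x4, takes a point from camera to world coordinates); the wrist camera has in their place "hand_eye" (4x4, takes a point from camera to tool coordinates, whose origin is the TCP and whose axes are the flange's). Camera axes: x right, y up, looking along -z (the intrinsics and any distortion apply to the point x, -y, -z); pixel columns grow to the right and rows downward; lengths in m; the calibration is good to about 2 mm. A picture is of the moment at which its call begins: read the wrist's pose just before it. camera_params takes no time and is no camera call.
A pose or a line that the arm cannot do raises arm.MotionError and nothing moves.
- arm.finish_job(): hands the job in, once; it reports no verdict.
Readings, each from a call of its own:
- readout.read_clock(): time.
- readout.read_joint_pos(): joint angles.
- readout.read_qd(): joint speeds.
- readout.read_joint_torque(): joint torques, N m.
- readout.read_tool_pos(): TCP position.
- readout.read_eef_rot(): TCP orientation.
- readout.read_contact_force(): force on the tool from outside, world axes, zero at the start.
- readout.read_moment(): the same for the moment, N m.
- readout.read_opening(): finger opening in m.
Only numpy, scipy, OpenCV 4.12 (cv2) and the standard library are available. Lean on these libraries where they do the work, as an engineer would, in place of code of your own. Each camera call takes 0.05 s, during which the arm holds its last target. There are 200 camera calls.

## Working session

There is one attempt and no reset: what is moved stays moved. The work goes in short steps, each a Python script; the robot and the scene stay as the last script left them, time stands still between calls to the robot, and variables do not carry over. Pictures are saved under pics/ and viewed, about 12 in all and at most 16, crops included, and the job is handed in when it is done.

```bash
mkdir -p pics; ls; python3 - <<'E'
from station import *
import cv2,numpy as np
for n in("top","scene"):
    p,d=grab_frame(n); cv2.imwrite(f"pics/{n}0.png",p[:,:,::-1]); np.save(f"pics/{n}0.npy",d); np.save(f"pics/{n}0c.npy",p)
    print(n,camera_params(n),d.min(),d.max())
print(camera_params("wrist"),readout.read_clock(),readout.read_eef_rot(),readout.read_tool_pos())
E
```

```text
pics
top {'intrinsics': array([[512.24951035,   0.        , 323.63773831],
       [  0.        , 512.24951035, 198.48131983],
       [  0.        ,   0.        ,   1.        ]]), 'T': array([[-0.02771232,  0.98733909, -0.15618433,  0.49304107],
       [-0.99953694, -0.02933416, -0.00808839, -0.01870234],
       [-0.01256752,  0.15588786,  0.98769481,  1.02969991],
       [ 0.        ,  0.        ,  0.        ,  1.        ]])} 0.0 1.1241776
scene {'intrinsics': array([[455.261036  ,   0.        , 317.90534313],
       [  0.        , 455.261036  , 197.19759586],
       [  0.        ,   0.        ,   1.        ]]), 'T': array([[ 0.86466799, -0.41866541,  0.27761223,  0.90906908],
       [ 0.50233939,  0.7229402 , -0.47435494, -0.46159963],
       [-0.00210103,  0.54961509,  0.83541537,  0.86114695],
       [ 0.        ,  0.        ,  0.        ,  1.        ]])} 0.0 2.7233589
{'intrinsics': array([[293.10314498,   0.        , 319.37514066],
       [  0.        , 293.10314498, 195.50316874],
       [  0.        ,   0.        ,   1.        ]]), 'hand_eye': array([[-5.01629344e-04,  9.55636884e-01,  2.94546931e-01,
         8.21555448e-02],
       [ 9.99999711e-01,  6.47425703e-04, -3.97473782e-04,
        -2.72865959e-04],
       [-5.70537860e-04,  2.94546646e-01, -9.55636933e-01,
        -1.70512002e-01],
       [ 0.00000000e+00,  0.00000000e+00,  0.00000000e+00,
         1.00000000e+00]])} 0.1 [ 9.88935540e-01  1.48343647e-01  4.29571976e-05 -8.11556820e-04] [ 0.1613421  -0.52530487  0.2131006 ]
```

View pics/top0.png

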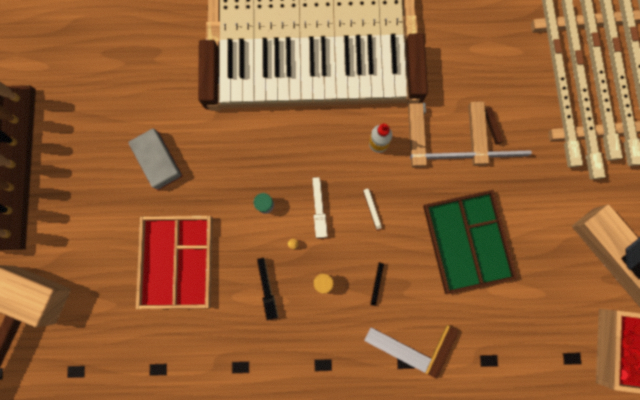

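View pics/scene0.png

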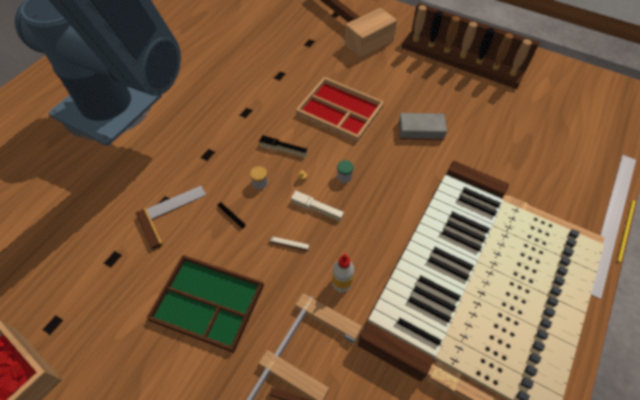

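The top view shows world +x pointing up and +y pointing left. The red tray is at about (174,262), roughly unrotated, and the green tray is at about (470,242), turned counter-clockwise. The parts are:

| Part | Pixel (top view) |
|---|---|
| White natural (head down) | (319,208) |
| Black natural (head down) | (267,288) |
| White sharp | (373,209) |
| Black sharp | (377,284) |
| Brass tin | (324,284) |
| Green tin | (263,203) |
| Weight | (293,244) |
| Glue bottle | (381,138) |

The scene view agrees with this.

```bash
cat > loc.py <<'E'
import cv2,numpy as np
from station import camera_params
def ray(name,uv,z):
    c=camera_params(name);K=c["intrinsics"];T=c["T"]
    uv=np.atleast_2d(uv).astype(float)
    d=np.c_[(uv[:,0]-K[0,2])/K[0,0],-(uv[:,1]-K[1,2])/K[1,1],-np.ones(len(uv))]@T[:3,:3].T
    return T[:3,3]+d*((z-T[2,3])/d[:,2])[:,None]
def mask(p,kind):
    h=cv2.cvtColor(p,cv2.COLOR_RGB2HSV).astype(int);H,S,V=h[...,0],h[...,1],h[...,2]
    return {"white":(S<75)&(V>150),"black":V<45,"brass":(H>17)&(H<30)&(S>120)&(V>130),
      "green":(H>50)&(H<95)&(S>90)&(V>40),"red":((H<5)|(H>174))&(S>180)&(V>80)}[kind].astype(np.uint8)
def blob(p,kind,roi):
    x0,y0,x1,y1=roi;m=mask(p,kind);k=np.zeros_like(m);k[y0:y1,x0:x1]=m[y0:y1,x0:x1]
    return k
def biggest(k):
    cs,_=cv2.findContours(k,cv2.RETR_EXTERNAL,cv2.CHAIN_APPROX_NONE);return max(cs,key=cv2.contourArea)[:,0]
def rect(pts):  # world xy points -> centre, (long, short), yaw of long axis in (-90,90]
    (c,s,a)=cv2.minAreaRect((np.asarray(pts)[:,:2]*1000).astype(np.float32))
    if s[0]<s[1]: s=s[::-1];a+=90
    return np.round(c,1),np.round(s,1),(a+90)%180-90
E
python3 - <<'E'
from loc import *
p=np.load("pics/top0c.npy");D=np.load("pics/top0.npy");o=p.copy()
K=camera_params("top")["intrinsics"];T=camera_params("top")["T"]
for n,kind,roi,z in[("wn","white",(305,165,335,245),.02),("bn","black",(250,245,285,330),.02),("ws","white",(355,175,390,240),.013),("bs","black",(362,250,392,315),.013),("bt","brass",(305,265,342,300),.04),("gt","green",(248,188,280,218),.04),("w","brass",(280,232,305,255),.024)]:
    k=blob(p,kind,roi);c=biggest(k);cv2.drawContours(o,[c],-1,(255,0,255),1)
    m=np.zeros_like(k);cv2.drawContours(m,[c],-1,1,-1);v,u=np.nonzero(cv2.erode(m,np.ones((3,3)))if m.sum()>120 else m);d=D[v,u]
    P=np.c_[(u-K[0,2])/K[0,0]*d,-(v-K[1,2])/K[1,1]*d,-d]@T[:3,:3].T+T[:3,3]
    print(n,*rect(ray("top",c,z)),"depth z med",np.round(np.median(P[d>0,2])*1000,1), "ends width", end=" ")
    r=ray("top",np.c_[np.nonzero(m)[::-1]],z)*1000; yaw=np.radians(rect(ray("top",c,z))[2]);a=np.array([np.cos(yaw),np.sin(yaw)])
    t=r[:,:2]@a;t-=(t.min()+t.max())/2;print((t<-20).sum(),(t>20).sum())
for n,kind,roi in[("red","red",(130,205,220,315)),("green","green",(415,185,525,300))]:
    k=blob(p,kind,roi);cs,_=cv2.findContours(k,cv2.RETR_EXTERNAL,cv2.CHAIN_APPROX_NONE)
    for c in cs:
        if cv2.contourArea(c)>100: cv2.drawContours(o,[c],-1,(255,255,255),1);print(n,*rect(ray("top",c[:,0],.005)))
cv2.imwrite("pics/ov.png",cv2.resize(o[110:340,120:540,::-1],None,fx=1.9,fy=1.9,interpolation=cv2.INTER_NEAREST))
E
```

```text
wn [ 6.357e+02 -3.000e-01] [119.5  22.2] 3.31205153465271 depth z med 20.5 ends width 218 141
bn [479.4 106.6] [116.7  18.5] 10.786035537719727 depth z med 20.7 ends width 193 114
ws [ 631.7 -107.1] [80.7 10.4] 16.470659255981445 depth z med 13.4 ends width 48 51
bs [ 481.7 -110. ] [79.8  8.4] -13.962028503417969 depth z med 13.4 ends width 45 44
bt [486.6  -4.9] [34.3 33.9] 88.42921447753906 depth z med 40.8 ends width 0 0
gt [646.1 108.2] [31.8 31.4] -0.6690902709960938 depth z med 41.1 ends width 0 0
w [565.5  54. ] [15.8 15.7] 88.36719512939453 depth z med 19.3 ends width 0 0
red [507.6 257.1] [106.3  54.9] -1.1026382446289062
red [594.8 255.8] [55.1 48.4] 88.36286163330078
red [537.6 323.5] [166.7  59.2] -0.9797821044921875
green [ 538.2 -337.4] [108.4  55.9] 10.748723030090332
green [ 554.5 -266.2] [167.   59.8] 10.695647239685059
green [ 623.9 -321.2] [55.6 51. ] -79.33671474456787
```

View pics/ov.png

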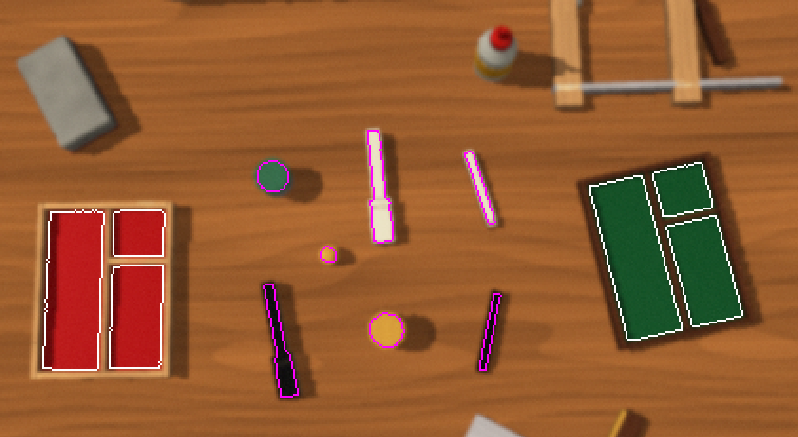

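```bash
cat > pp.py <<'E'
from station import *
import numpy as np
H=0.16
TR={"red":(.5370,.2900,-1.0),"green":(.5605,-.2970,10.7)}
def q(t): t=np.radians(t)/2; return [np.cos(t),np.sin(t),0,0]
def slot(tray,dx,dy):
    x,y,a=TR[tray];a=np.radians(a);return x+np.cos(a)*dx-np.sin(a)*dy,y+np.sin(a)*dx+np.cos(a)*dy
def pick(xy,th,z,opn,width,effort):
    arm.grip(opn,effort); arm.move_ptp([*xy,H],q(th))
    hit=arm.line_to([*xy,z],max_speed=.12,force_limit=8)
    assert not hit,("hit",readout.read_tool_pos())
    arm.grip(width-.008,effort); g=readout.read_opening()
    arm.line_to([*xy,H],max_speed=.15); o=readout.read_opening()
    print("grip",round(g*1e3,1),"lifted",round(o*1e3,1),"t",readout.read_clock())
    assert abs(o-width)<.004
def place(xy,th,z,release):
    arm.move_ptp([*xy,H],q(th))
    arm.line_to([*xy,z+.012],max_speed=.13)
    hit=arm.line_to([*xy,z-.0012],max_speed=.02,force_limit=3)
    print("down",hit,np.round(readout.read_tool_pos()*1e3,1) if hasattr(readout.read_tool_pos(),'shape') else readout.read_tool_pos())
    arm.grip(release); arm.wait(.2)
    arm.line_to([*xy,H],max_speed=.15); print("t",readout.read_clock())
E
python3 - <<'E'
from pp import *
import cv2
pick((.6357,-.0003),3.3,.028,.040,.014,15)
p,_=grab_frame("wrist");cv2.imwrite("pics/w1.png",p[:,:,::-1])
place(slot("red",0,.0325),-1.0,.0335,.021)
p,_=grab_frame("wrist");cv2.imwrite("pics/w2.png",p[:,:,::-1])
E
```

```text
grip 6.1 lifted 5.9 t 6.625Traceback (most recent call last):
  File "<stdin>", line 3, in <module>
  File "pp.py", line 15, in pick
    assert abs(o-width)<.004
           ^^^^^^^^^^^^^^^^^
AssertionError
```

The jaws closed to the commanded 6 mm, so they hold nothing or something went wrong. I'll look before moving again.

```bash
python3 - <<'E'
from station import *
import cv2,numpy as np
p,_=grab_frame("wrist")
t,_=grab_frame("top")
cv2.imwrite("pics/m1.png",np.vstack([p[:,:,::-1][:300],t[100:400,:,::-1]]))
print(readout.read_tool_pos(),readout.read_eef_rot(),readout.read_contact_force(),readout.read_opening())
E
```

```text
[ 6.34881803e-01 -1.75806473e-04  1.58565712e-01] [ 9.99584867e-01  2.87819084e-02 -1.27707289e-03 -2.54863022e-04] [0.99549653 0.34542687 0.66080308] 0.005835775426949393
```

View pics/m1.png

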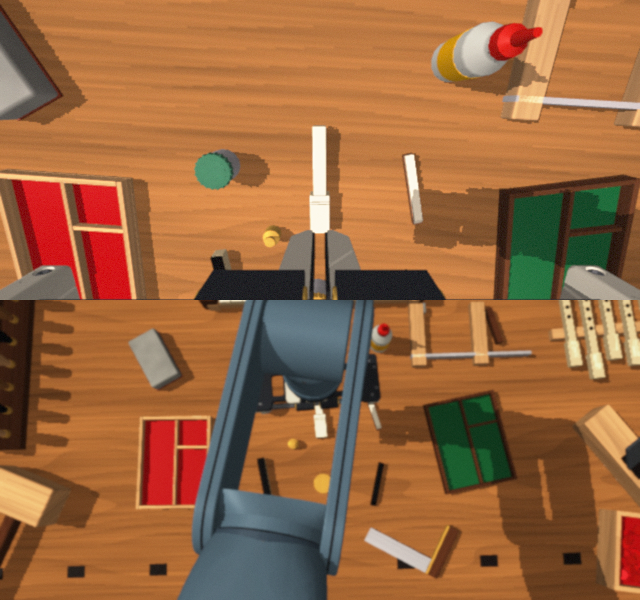

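The key is untouched and sits where I measured it: centre at about (319,180) in the wrist view, which matches the prediction. I'll go down again, log the pose at the bottom and look while the jaws are closed.

```bash
python3 - <<'E'
from pp import *
import cv2
arm.grip(.04,15);print(readout.read_opening())
print(arm.line_to([.6357,-.0003,.028],max_speed=.12,force_limit=8),readout.read_tool_pos(),readout.read_contact_force(),readout.read_clock())
a,_=grab_frame("wrist")
arm.grip(.010,15);print(readout.read_opening(),readout.read_contact_force())
p,_=grab_frame("wrist");cv2.imwrite("pics/m2.png",np.vstack([a[100:,:,::-1],p[100:,:,::-1]]))
E
```

```text
0.03971729598345108
False [ 6.36411992e-01 -3.85436083e-04  2.88996428e-02] [-0.52018206  0.18602863  0.497529  ] 8.7167
0.010037276821062932 [ 0.61104034  0.93872643 -0.84193802]
```

View pics/m2.png

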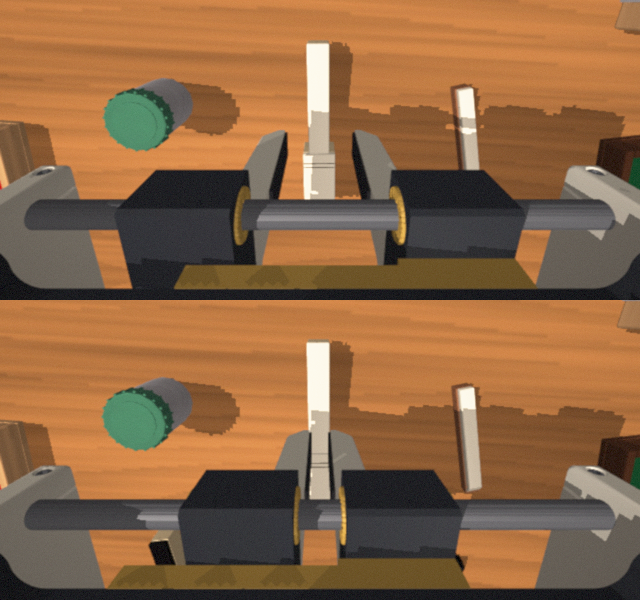

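In the lower frame the jaws straddle the key. By pixel scale (25 px × 0.211 m / 293) the real gap is about 18 mm against a reading of 10, so the opening reads about 8 mm low. I never actually squeezed the key. I'll close further and watch where the jaws stall.

```bash
python3 - <<'E'
from pp import *
import cv2
arm.grip(0,15);print(readout.read_opening(),readout.read_contact_force())
arm.line_to([.6357,-.0003,.06],max_speed=.1);print(readout.read_opening(),readout.read_tool_pos(),readout.read_clock())
p,_=grab_frame("wrist");cv2.imwrite("pics/m3.png",p[100:,:,::-1])
E
```

```text
0.0006551153563521501 [-0.56164122  0.16095969 -0.33916074]
0.00036835000515307435 [ 6.35955865e-01 -3.33410155e-04  6.04513510e-02] 10.3833
```

View pics/m3.png

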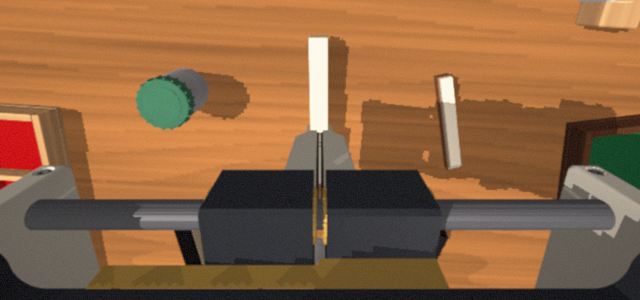

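The jaws are fully shut and the key is still on the bench, so the tips are passing over it. The real height is off. I'll check it with wrist depth and by touching the bare bench.

```bash
python3 - <<'E'
from pp import *
from scipy.spatial.transform import Rotation as R
def wd(tag):
    t=np.array(readout.read_tool_pos());r=R.from_quat(readout.read_eef_rot()).as_matrix()
    p,d=grab_frame("wrist");c=camera_params("wrist");K=c["intrinsics"];E=c["hand_eye"]
    v,u=np.mgrid[0:400:4,0:640:4];dd=d[v,u]
    P=np.stack([(u-K[0,2])/K[0,0]*dd,-(v-K[1,2])/K[1,1]*dd,-dd],-1)@E[:3,:3].T+E[:3,3]
    tipz=P[...,2]; W=P@r.T+t
    print(tag,t.round(4),"bench z mm",np.round(1e3*np.median(W[10:30,70:100,2][dd[10:30,70:100]>0]),1),"bench left/right",np.round(1e3*np.median(W[5:15,40:60,2]),1),np.round(1e3*np.median(W[5:15,110:125,2]),1))
arm.line_to([.6357,-.0003,.11]);wd("a")
arm.move_ptp([.650,.042,.10],q(3.3));wd("b")
h=arm.line_to([.650,.042,.045],max_speed=.1,force_limit=6)
h=h or arm.line_to([.650,.042,.010],max_speed=.02,force_limit=4)
print(h,readout.read_tool_pos(),readout.read_contact_force())
arm.line_to([.650,.042,.1]);print(readout.read_clock())
E
```

```text
a [ 6.354e-01 -3.000e-04  1.095e-01] bench z mm -0.3 bench left/right -0.3 19.2
b [0.6488 0.0434 0.0977] bench z mm -0.4 bench left/right -0.4 -0.3
False [0.65011023 0.04196913 0.01013897] [0.14932565 0.42235269 0.84262951]
14.6667
```

Still no contact at TCP z = 0.010, yet wrist depth puts the bench at −0.3 mm, so the pose is right. That leaves the fingertips not being where they were stated. I'll measure them by depth, then continue the guarded touch.

```bash
python3 - <<'E'
from pp import *
p,d=grab_frame("wrist");c=camera_params("wrist");K=c["intrinsics"];E=c["hand_eye"]
v,u=np.mgrid[0:400,0:640]
P=np.stack([(u-K[0,2])/K[0,0]*d,-(v-K[1,2])/K[1,1]*d,-d],-1)@E[:3,:3].T+E[:3,3]
m=(d>0)&(v<330)&(np.abs(P[...,1])<.03)&(P[...,2]<.06)&(P[...,2]>-.1)
q_=P[m];print("n",m.sum(),"finger z pct",np.percentile(q_[:,2],[50,90,98,99.5]),q_[:,0].max(),"rows",v[m].min())
for r in range(220,300,8):
    k=m[r];print(r,k.sum(),np.round(1e3*np.median(P[r][k],0),1) if k.any() else "", np.round(1e3*np.ptp(P[r][k][:,1]),1) if k.any() else "")
h=arm.line_to([.650,.042,.012],max_speed=.12,force_limit=6)
h=h or arm.line_to([.650,.042,-.022],max_speed=.012,force_limit=3)
t=readout.read_tool_pos();print(h,t,readout.read_contact_force())
arm.line_to([.650,.042,.1]);print(readout.read_clock())
E
```

```text
n 4699 finger z pct [-0.05613875 -0.02026164 -0.00949148 -0.00576428] 0.03672444739341117 rows 230
220 0  
228 0  
236 48 [  8.9  -0.1 -13.4] 27.5
244 54 [  8.9  -0.1 -23.9] 29.3
252 60 [  8.9  -0.1 -33. ] 30.9
260 64 [  9.   -0.1 -41.5] 31.3
268 70 [  8.9  -0.1 -48.7] 32.8
276 203 [ 35.5   0.1 -97.4] 57.6
284 14 [  7.8  -0.1 -60. ] 17.2
292 6 [  6.8  -0.1 -64.3] 2.1
True [ 0.65000558  0.04201715 -0.00446248] [-0.30777285  0.68255169  4.53944576]
17.9417
```

Touch gives TCP z = −4.5 mm at the bench, and finger depth gives about −5 mm. The tips therefore lie 4.5 mm *behind* the reported TCP, not 25 mm ahead of it. The opening reading is fine: with the corrected depth, 66 px comes to 41 mm. I'll command by tip height from here.

```bash
sed -i 's/^H=.*/H=0.115; TIP=.0045  # tip z = TCP z + TIP (measured)/; s/\[\*xy,z\]/[*xy,z-TIP]/; s/z+\.012\]/z-TIP+.012]/; s/z-\.0012\]/z-TIP-.0012]/' pp.py; grep -n TIP pp.py
python3 - <<'E'
from pp import *
import cv2
pick((.6357,-.0003),3.3,.003,.040,.014,15)
p,_=grab_frame("wrist");
place(slot("red",0,.0325),-1.0,.0085,.021)
p2,_=grab_frame("wrist");cv2.imwrite("pics/w2.png",np.vstack([p[100:,:,::-1],p2[100:,:,::-1]]))
E
```

```text
3:H=0.115; TIP=.0045  # tip z = TCP z + TIP (measured)
10:    hit=arm.line_to([*xy,z-TIP],max_speed=.12,force_limit=8)
18:    arm.line_to([*xy,z-TIP+.012],max_speed=.13)
19:    hit=arm.line_to([*xy,z-TIP-.0012],max_speed=.02,force_limit=3)
grip 13.9 lifted 14.4 t 21.6583
down True [537.3 322.4   3.7]
t 25.9667
```

View pics/w2.png

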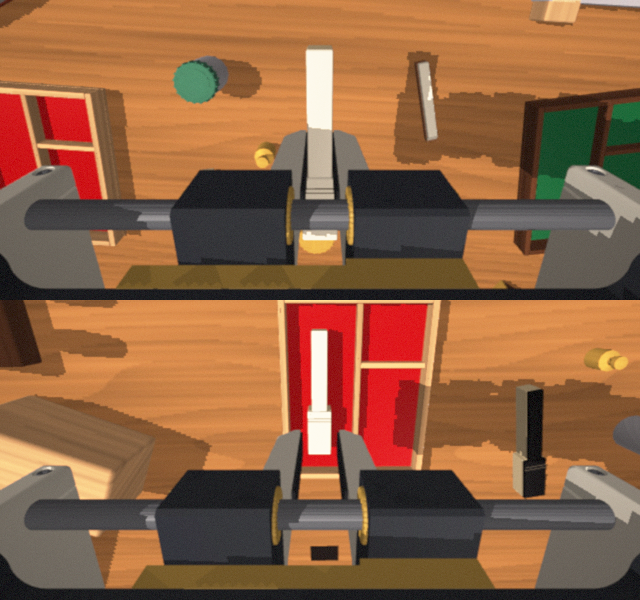

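The white natural is in the red tray's long compartment, flat, face up and centred, at (318,390) in the lower frame. Next are the black sharp and the brass tin.

```bash
python3 - <<'E'
from pp import *
import cv2
pick((.4817,-.1100),-14.0,.003,.035,.0105,12)
place(slot("red",-.029,-.0345),-1.0,.0085,.018)
pick((.4866,-.0049),90,.020,.060,.037,15)
place(slot("red",.0575,-.0345),89,.0255,.047)
arm.move_ptp([.50,.15,.16],q(0))
p,_=grab_frame("wrist");cv2.imwrite("pics/w3.png",p[:,:,::-1])
E
```

```text
grip 10.6 lifted 10.7 t 30.675
down True [507.2 256.    3.6]
t 35.0417
grip 36.0 lifted 36.0 t 40.0083
down True [593.6 254.5  20.9]
t 43.9
```

View pics/w3.png

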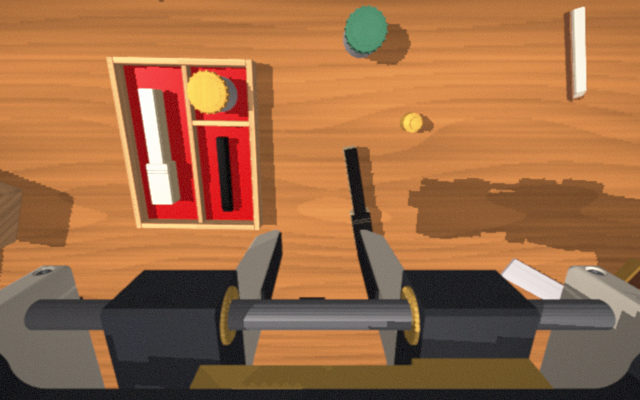

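The red kit is complete: natural at (157,150), sharp at (224,175) and tin upright at (208,92). The black natural is undisturbed at (360,200). Next is the green kit.

```bash
python3 - <<'E'
from pp import *
import cv2
pick((.4794,.1066),10.8,.003,.040,.014,15)
place(slot("green",0,.0325),10.7,.0085,.021)
pick((.6317,-.1071),16.5,.003,.035,.0105,12)
place(slot("green",-.029,-.0345),10.7,.0085,.018)
arm.move_joints([-1.476,.259,1.535,0,1.348,-.203])
from loc import *
p,_=grab_frame("top");cv2.imwrite("pics/t2.png",cv2.resize(p[110:340,120:540,::-1],None,fx=1.9,fy=1.9))
for n,kind,roi,z in[("wn","white",(135,205,215,315),.025),("bt","brass",(178,215,210,248),.045),("gt","green",(248,188,280,218),.04),("w","brass",(280,232,305,255),.024),("ws","white",(430,195,515,290),.018)]:
    print(n,*rect(ray("top",biggest(blob(p,kind,roi)),z)))
print(readout.read_clock())
E
```

```text
grip 13.8 lifted 13.8 t 48.5583
down True [ 554.3 -265.     3.7]
t 52.9583
grip 11.1 lifted 11.0 t 56.75
down True [ 538.2 -336.2    3.6]
t 60.725
wn [538.4 323.7] [117.3  21.5] 1.274532437324524
bt [593.  255.2] [35.2 31. ] 88.35547637939453
gt [646.1 108.2] [31.8 31.4] -0.6690902709960938
w [565.5  54. ] [15.8 15.7] 88.36719512939453
ws [ 538.2 -335.1] [81.9 10.9] 10.547565460205078
62.3667
```

View pics/t2.png

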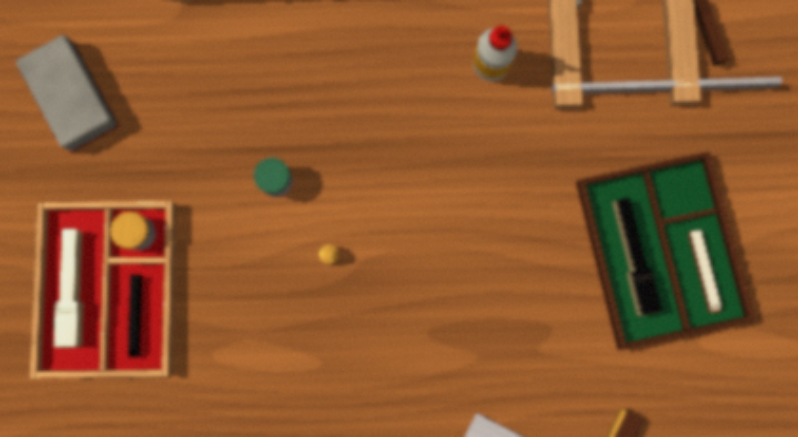

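The final view shows both kits in place:
- **Red tray:** white natural at (68,288), black sharp at (135,315), brass tin at (132,230).
- **Green tray:** black natural at (637,257), white sharp at (705,270).
- **Left standing:** green tin, weight and glue bottle, all where they were.

The arm is clear, so I'm handing in.

```bash
python3 -c "
from station import *
arm.finish_job();print(readout.read_clock())"
```

```text
the job is handed in; nothing more can be done
the job is handed in; nothing more can be done
```

Both kits are made up and the job is handed in, at about 62 s of the 141 s allowed. The red tray has the white natural, black sharp and brass tin; the green tray has the black natural and white sharp.

**Failed grasps:** My first two grasps of the white natural closed on nothing. The fingertips turned out to be 4.5 mm behind the reported TCP, not 25 mm ahead as stated. A touch on the bare bench and the wrist depth camera agreed on this to about 1 mm. I corrected for it, and all five parts were then picked at the first try and lowered until contact was felt before release.

**Last checks:**
- **Parts:** the final top picture shows every part in its compartment, naturals and sharps flat and top up, with the tin upright. The measured centres of the white natural, brass tin and white sharp are within about 2 mm of their targets. I checked the two black parts by eye only.
- **White natural:** it measured about 2° off the tray's axis, well within its compartment.
- **Left standing:** the green tin and the weight measured exactly as at the start. I checked the glue bottle by eye only, and it looked unmoved.

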